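# Set a length of trunking against the length stop

### The job

On the cutting bench, get the longer of the two white trunking pieces ready for measuring: first push it back until its whole side lies flush against the upright face of the steel fence, then slide it along the fence until its end rests against the stop block at the fence's left end, as seen from the robot. Only push it from outside with the fingers, flat on the bench: do not take it between the fingers, tip it or lift it. Leave the shorter piece and the other loose things where they are, and leave the long piece flush with both fence and stop.

Things in the scene. Friction and masses are not known exactly. Their poses are not given: they have to be found in the camera images.
- long_trunking: the piece to push: straight white plastic rectangular trunking, 160 mm long (its y axis), 40 mm deep (x), 40 mm high (z), 0.12 to 0.25 kg, loose on the bench; its ends are grey hollows only 3 mm deep. Origin: centre of its underside. It starts 95 to 130 mm in front of the fence (origin to face), up to 0.35 rad askew, at least 40 mm short of the stop, places swapped at random with the short piece
- short_trunking: bystander: the same trunking but 100 mm long (y), 40 mm deep (x), 40 mm high. Origin: centre of its underside. It lies nearly parallel to the fence, with more than 60 mm free between it and the fence's face, so the long piece can pass behind it
- corner (a point): inside corner of fence and stop, at bench height. Its x axis is level and points away from the robot, squarely into the fence (the fence's face is its plane x = 0, the robot's side is negative x); its y axis points left along the fence (the stop's face is its plane y = 0, the fence runs to y = -470 mm). The long piece is home when its origin is here at x = -20 mm, y = -80 mm, axes parallel
- fence: the steel fence, bolted down; its place and direction (up to 0.15 rad) differ between starts. Origin: on its face at bench height, 220 mm right of the corner; axes as the corner's. Upright 30 mm high, 5 mm thick, with a 4 mm foot reaching 45 mm behind the face. The stop block at its left end is 30 mm high, 20 mm thick and reaches 55 mm out from the face towards the robot
- coupling: bystander: white plastic pipe coupling standing on end, 32 mm across, 36 mm high, in front of the fence between the two trunking pieces. Origin: centre of its underside
- elbow: bystander: white plastic elbow lying behind the fence (away from the robot), legs 44 mm long, 34 mm high. Origin: below the corner of its legs, on the bench
- tee: bystander: white plastic tee lying behind the fence, 88 mm long, 34 mm high. Origin: below the crossing, on the bench
- screwdriver: bystander: screwdriver with a black handle lying to the right of the work. Origin: its underside, mid-length
- bush: bystander: brass stepped bush standing to the left of the work, 42 mm across, 34 mm high. Origin: centre of its underside
Things that resemble listed ones, but are neither listed nor needed, are in the scene too. Leave any brown or red look-alike of the long_trunking alone.

How it is judged (in metres and radians):
On the way, in this order (a step that is already met when the one before it is completed fails the run):
1. the long trunking lies flush against the fence, not yet at the stop (x of long_trunking in the frame of corner between -0.0245 and -0.015 m and angle between the y axis of long_trunking and the y axis of corner, either way round below 0.04 rad and angle between long_trunking's own z axis and vertical below 0.08 rad), for 0.2 s.
2. then it is slid along the fence up to the stop block (all of step 1 and y of long_trunking in the frame of corner between -0.0845 and -0.075 m), for 0.2 s.
At the end, for the whole second after the job is handed in: The long trunking lies flat and at rest, its side within 4.5 mm of the fence's face and parallel to it within 0.04 rad, its left end within 4.5 mm of the stop block; every bystander is within 20 mm of where it was (all of step 2 and z of long_trunking in the frame of corner below 0.004 m and linear speed of long_trunking below 0.01 m/s and distance of each of short_trunking, coupling, elbow, tee, screwdriver, bush from where it was at the start of the episode below 0.02 m); the robot touches nothing.
It fails at once if the long trunking is lifted or tipped (12 mm or 0.3 rad) (height (world z) of long_trunking above 0.012 m or angle between long_trunking's own z axis and vertical above 0.3 rad).
It fails at once if the fingers straddle the long trunking as if to pinch it (TCP within its outline, lower than 45 mm above its underside) (x of the grasp point in the frame of long_trunking between -0.019 and 0.019 m and y of the grasp point in the frame of long_trunking between -0.079 and 0.079 m and z of the grasp point in the frame of long_trunking below 0.045 m).
It fails at once if the shorter trunking or another loose thing is pushed away by more than 20 mm or knocked over (distance of any of short_trunking, coupling, elbow, tee, screwdriver, bush from where it was at the start of the episode above 0.02 m or angle between any of short_trunking, coupling, elbow, tee, bush's own z axis and vertical above 0.5 rad).
It also fails if it takes over 58 s, if anything falls off the work surface, if the arm or the gripper's body presses on something with over 40 N, if the wrist force passes 120 N, or if a joint passes its speed limit or range.

### The arm

A 7-joint arm with a two-finger parallel gripper is mounted at the origin on the work surface. World frame = base frame: x ahead of the robot, y to its left, z up, the work surface at z = 0. Lengths are in mm, angles in rad, forces in N, time in s.
With the tool pointing down it reaches from about 400 to 900 mm from the base axis. Payload 5.6 kg.
Tool frame: the origin (TCP) lies between the finger pads, 19 mm behind the fingertips; this is the grasp point; z points along the fingers, y is the line along which they close (so a half turn about z gives the same grasp; the last joint's range is limited). The gripper opens to 92 mm and grips with 3 to 60 N. Pads are 20 mm wide; open, the fingers measure 128 mm over their backs; the gripper's body (75 mm by 189 mm) begins 69 mm behind the grasp point.
Start: joints at [-1.366, 0.468, -0.012, 1.603, 0.006, 1.071, -0.056], TCP at [159.467, 630.142, 233.292] pointing down, gripper open.
Joint ranges: [-2.53, 2.53], [-0.31, 2.02], [-1.57, 1.55], [0.28, 2.44], [-1.29, 4.43], [0.15, 1.84], [-2.92, 2.92]. Speed limits (rad/s): [2.57, 2.57, 3.14, 3.14, 3.14, 3.14, 3.14].

### API

Orientations are given as a rotation vector (axis times angle).
In Python, from cell import robot, grip, kin, viewer gives the robot as it stands. Calls block until the motion is done:
- robot.movep(position, orientation): joint-space move of the TCP to a pose.
- robot.servo_line(position, feed=150, rotation=None): straight line of the TCP; rotation=None keeps the orientation; feed is the mean speed in mm/s.
- robot.goto_joints(angles): joint-space move.
- grip(opening, newtons=None): opening from 0.0 (shut) to 1.0 (fully open); newtons is the grip in N (None keeps the last); returns when the fingers have stopped.
- robot.hold(seconds).
- kin.ik(position, orientation): joint angles nearest the present ones, or None.
- robot.observe(): the state.
- viewer.read_camera(name): name is "side" or "top" or "wrist"; returns the picture (420x560x3 uint8, red, green, blue); there is no depth.
- viewer.camera_info(name): a dict with "camera_matrix" (3x3 intrinsics, pixels), "R" (3x3) and "t" (3): a world point X has camera coordinates R X + t. Camera axes: x right, y down, z forward; pixel columns grow to the right and rows downward; lengths in mm; the calibration is good to about 2 mm. A picture is of the moment at which its call begins: read the wrist's pose just before it. camera_info takes no time and is no camera call; for the wrist camera it gives the pose at the moment of the call.
A pose or a line that the arm cannot do raises robot.IKError and nothing moves.
- robot.job_done(): hands the job in; it is judged then, once.
Trained networks look in the newest picture that a camera, given by its name, has taken for a name from the list of things; names that differ only in an ending like _2 or _b are one class to them, and where a whole thing is asked for, a point or a joint stands for the part that bears it (a point fixed in the world has none). Each returns a list of dicts, best first, with "confidence" (0 to 1); they miss things now and then, are a little off and sometimes report something else, mostly with a low value. They report only what shows in the picture. A call takes as long as a camera call. They do not tell look-alikes from the thing itself.
- viewer.silhouettes(name, camera): "mask" (420x560 bool, what is visible of it).
- viewer.pinpoint(name, camera): "at" ([x, y, z] in mm, in the coordinates of the camera as it stood for that picture, good to about 4 mm: a listed point, or the origin of a listed thing).
The state is a dict: "t": time; "joints": joint angles; "joint_velocities": joint speeds; "joint_torque": joint torques, N m; "tcp_pos": TCP position; "tcp_rot": TCP orientation; "contact_force": force on the tool from outside, world axes, zero at the start; "wrist_torque": the same for the moment, N m; "grip_width": opening from 0.0 (shut) to 1.0 (fully open); "grip_force": force on a finger pad.
Only numpy, scipy, OpenCV 4.12 (cv2) and the standard library are available. Lean on these libraries where they do the work, as an engineer would, in place of code of your own. Each camera call takes 0.05 s, during which the arm holds its last target. There are 200 camera calls.

## Working session

There is one attempt and no reset: what is moved stays moved. The work goes in short steps, each a Python script; the robot and the scene stay as the last script left them, time stands still between calls to the robot, and variables do not carry over. Pictures are saved under pics/ and viewed, at most 10 in all, crops included, and the job is handed in when it is done.

```bash
mkdir -p pics; ls; cat > h.py <<'E'
import numpy as np, cv2
from cell import robot, grip, kin, viewer
def snap(c,f=None):
    I=viewer.camera_info(c); im=viewer.read_camera(c)
    if f: cv2.imwrite('pics/'+f,im[:,:,::-1])
    return im,I
def c2w(I,p): return np.array(I['R']).T@(np.array(p)-np.array(I['t']).ravel())
def w2p(I,X):
    q=np.array(I['camera_matrix'])@(np.array(I['R'])@np.array(X)+np.array(I['t']).ravel()); return q[:2]/q[2]
def px2w(I,uv,z):
    R=np.array(I['R']);o=-R.T@np.array(I['t']).ravel()
    d=R.T@np.linalg.solve(np.array(I['camera_matrix']),[uv[0],uv[1],1.]); return o+d*(z-o[2])/d[2]
E
python3 - <<'E'
from h import *
np.set_printoptions(precision=1,suppress=True)
s=robot.observe();print(s['t'],s['tcp_rot'],s['contact_force'])
for c in ['top','side']:
    im,I=snap(c,c+'1.png'); print(c,'cam',-np.array(I['R']).T@np.array(I['t']).ravel())
    for n in ['long_trunking','short_trunking','corner','fence','coupling','elbow','tee','screwdriver','bush']:
        for d in viewer.pinpoint(n,c)[:3]:
            w=c2w(I,d['at']);print(n,w,w2p(I,w),round(d['confidence'],2))
E
```

```text
pics
0.0 [-0.4 -3.1  0. ] [ 0.  -0.5 -0.1]
top cam [ 294.3  -49.9 1234. ]
long_trunking [337.9  78.    1.8] [224.2 288. ] 0.83
long_trunking [309.5 271.4   1.5] [145.3 299.3] 0.82
long_trunking [477.9 351.5  -0.8] [117.5 231.5] 0.65
short_trunking [538.7 -87.5  -4.1] [291.  209.4] 0.75
corner [660.8 279.   -0.3] [150.2 162.1] 0.72
fence [653.8  61.8  -2.8] [233.8 165.6] 0.68
fence [732.  -72.6   0.7] [285.4 137. ] 0.5
coupling [488.9  11.5  -1.5] [252.1 228.1] 0.63
elbow [731.3 -72.6  -0.1] [285.4 137.3] 0.93
elbow [661.3 278.5  -1.5] [150.5 162.1] 0.7
elbow [764.9 201.3  -1.6] [182.  124.6] 0.24
tee [763.8 197.5  -2.9] [183.5 125.2] 0.83
screwdriver [ 416.3 -474.4    1.4] [444.5 257.6] 0.9
side cam [-126.6 -936.7  766.5]
long_trunking [309.7 278.6  -0.2] [139.3 194. ] 0.91
long_trunking [535.4 113.4   1.7] [234.8 194.8] 0.77
long_trunking [339.9  83.9   3. ] [179.8 220.8] 0.6
short_trunking [533.9 -80.7   5.7] [273.9 225.1] 0.82
corner [664.  284.4   0.6] [239.3 161.1] 0.7
corner [764.6 202.6   2.5] [278.5 162.1] 0.68
fence [652.9  62.7   3.1] [277. 190.] 0.94
coupling [488.1  17.1   3.3] [239.4 214.5] 0.74
coupling [479.6 353.5  -1.8] [179.4 168.6] 0.15
elbow [730.8 -68.8  -1.5] [325.7 202.8] 0.85
tee [765.5 198.8   2. ] [279.4 162.6] 0.77
screwdriver [ 419.8 -472.7    3.2] [344.2 335.7] 0.59
bush [476.3 354.5   0.2] [178.2 168.2] 0.51
```

```bash
python3 -c "
import cv2
a=cv2.imread('pics/top1.png')[90:340,80:470];cv2.imwrite('pics/top1c.png',cv2.resize(a,None,fx=2,fy=2,interpolation=2))"
```

```text
(no output)
```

View pics/top1c.png

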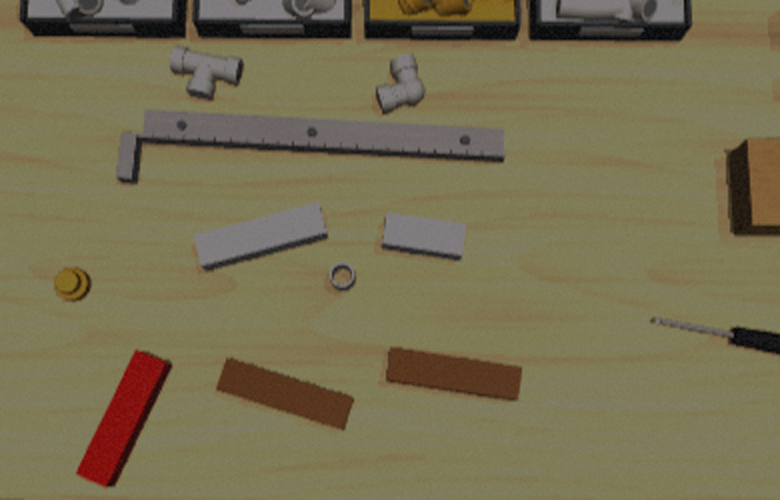

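View pics/side1.png

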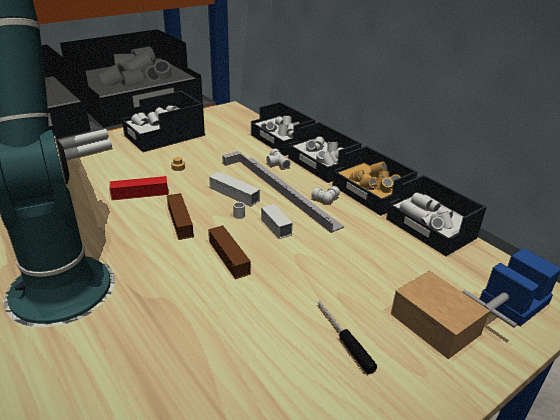

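The top view (2x crop, offset 80,90) shows the long white piece at crop (195–328, 205–268) with its left end nearer the robot. The short piece is at (425,236), the coupling at (342,277), and the fence runs from (140,140) to (503,157) with the stop at (128,160). Next I'll measure the corners and take a closer wrist view.

```bash
python3 - <<'E'
from h import *
np.set_printoptions(precision=1,suppress=True)
from scipy.spatial.transform import Rotation as R
im,I=snap('top')
for n in ['long_trunking','fence']:
    for d in viewer.silhouettes(n,'top')[:4]:
        ys,xs=np.nonzero(d['mask']);
        r=cv2.minAreaRect(np.c_[xs,ys].astype(np.float32)); c=cv2.boxPoints(r)
        z=40 if n[0]=='l' else 30
        print(n,round(d['confidence'],2),len(xs)); print(np.array([px2w(I,p,z)[:2] for p in c]).round(1).tolist())
# tool down with tool y along world y
rot=R.from_matrix(np.array([[1,0,0],[0,-1,0],[0,0,-1]])).as_rotvec()
robot.movep([440,110,300],rot)
for k in ['tcp_pos','t','joints']: print(robot.observe()[k])
im,I=snap('wrist','w1.png'); print(-np.array(I['R']).T@np.array(I['t']).ravel())
for n in ['long_trunking','short_trunking','coupling','fence','corner']:
    for d in viewer.pinpoint(n,'wrist')[:2]:
        w=c2w(I,d['at']);print(n,w,w2p(I,w),round(d['confidence'],2))
E
```

```text
long_trunking 0.92 1208
[[532.0, 198.4], [576.1, 43.0], [529.0, 29.7], [485.6, 184.2]]
long_trunking 0.8 1413
[[244.7, 323.6], [392.7, 261.8], [371.4, 215.2], [224.4, 277.9]]
long_trunking 0.64 1182
[[353.4, -42.2], [396.8, -48.8], [372.6, -208.0], [329.4, -200.3]]
long_trunking 0.51 756
[[515.6, -35.0], [564.3, -41.4], [550.5, -140.4], [502.0, -133.3]]
fence 0.55 3342
[[694.2, 306.8], [729.5, -186.0], [634.8, -190.1], [600.8, 295.8]]
[440.  110.8 300. ]
3.2833
[-1.   0.   0.7  2.  -0.   1.1 -1.8]
[515.9 110.7 450.9]
long_trunking [540.3 116.1  -1.8] [275.8 106.1] 0.94
long_trunking [312.7 276.6   1.5] [178.3 251.6] 0.81
short_trunking [537.  -91.1  -0.6] [418.6 108.9] 0.81
short_trunking [476.2 348.3  -3.1] [122.1 150.4] 0.24
coupling [485.1  12.    2.7] [345.8 145.3] 0.77
fence [652.8  57.9   1.8] [319.2  17.4] 0.76
corner [668.1 275.9   1. ] [155.    3.9] 0.9
```

View pics/w1.png

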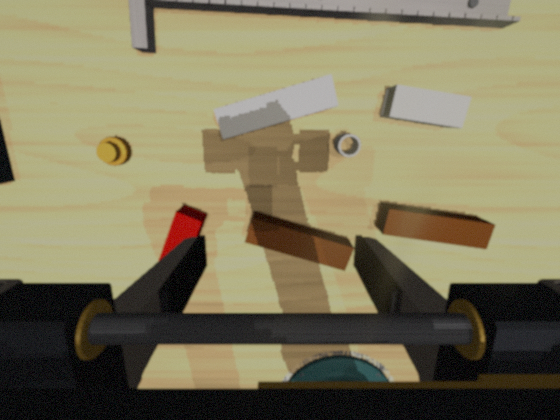

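The wrist view shows the long piece at (215–338, 75–138), the coupling at (347,145), the fence along the top edge at rows 4–18 and the stop at (142,25). There's clear room in front of the long piece. I'll move a little forward and fit lines to the fence and the piece.

```bash
cat >> h.py <<'E'
def edge(im,I,a,b,z,half=8,light=-1):
    """fit a line (world xy at height z) to the strongest light->dark edge when going towards -x, along world segment a-b"""
    g=cv2.GaussianBlur(cv2.cvtColor(im,cv2.COLOR_RGB2GRAY),(3,3),0).astype(np.float32); P=[]
    a,b=np.array(a,float),np.array(b,float); n=np.array([b[1]-a[1],a[0]-b[0]]);n/=np.linalg.norm(n)
    s=np.arange(-half,half+.1,.5)
    for t in np.linspace(0,1,60):
        q=(a+t*(b-a))+s[:,None]*n
        uv=np.array([w2p(I,[*p,z]) for p in q],np.float32)
        v=cv2.remap(g,uv[:,:1],uv[:,1:],cv2.INTER_LINEAR).ravel()
        P.append(q[np.argmax(light*np.gradient(v))])
    vx,vy,x,y=cv2.fitLine(np.array(P,np.float32),cv2.DIST_HUBER,0,.5,.01).ravel()
    d=np.array([vx,vy])*np.sign(vy); r=(np.array(P)-[x,y])@[d[1],-d[0]]
    return np.array([x,y]),d,float(np.median(np.abs(r)))
E
python3 - <<'E'
from h import *
np.set_printoptions(precision=3,suppress=True)
rot=robot.observe()['tcp_rot']
robot.servo_line([530,110,290],feed=250)
im,I=snap('wrist','w2.png')
print(I['camera_matrix'],-np.array(I['R']).T@np.array(I['t']).ravel(), robot.observe()['tcp_pos'])
for n in ['corner','fence','long_trunking']:
    for d in viewer.pinpoint(n,'wrist')[:1]:
        w=c2w(I,d['at']);print(n,w,w2p(I,w),round(d['confidence'],2))
for d in viewer.silhouettes('long_trunking','wrist')[:1]:
    ys,xs=np.nonzero(d['mask']); c=cv2.boxPoints(cv2.minAreaRect(np.c_[xs,ys].astype(np.float32)))
    print(np.array([px2w(I,p,40)[:2] for p in c]).round(1).tolist())
E
```

```text
[[296.246   0.    279.855]
 [  0.    296.246 206.098]
 [  0.      0.      1.   ]] [606.048 109.587 440.081] [529.342 109.818 289.566]
corner [664.761 276.022  -1.48 ] [158.43   78.877] 0.97
fence [654.65   55.222  -0.435] [318.183  86.721] 0.81
long_trunking [339.637  80.966   1.266] [296.27  288.831] 0.93
[[540.9, 200.6], [582.0, 46.9], [538.1, 32.9], [494.4, 191.0]]
```

View pics/w2.png

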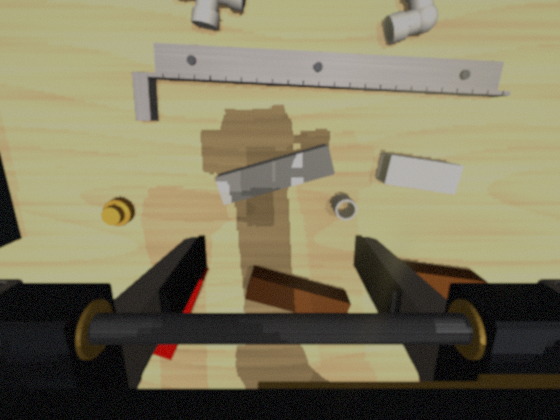

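In this nearer view the fence's foot edge runs (158,79)–(507,94), the stop is at (145,97) and the long piece is at (218–333, 145–202). The network's first pinpoint was the brown look-alike, so I ignore that one. Next I'll push with both open fingers, aligned to the piece and turning towards the fence direction.

```bash
cat >> h.py <<'E'
from scipy.spatial.transform import Rotation as Ro
def rv(a): return (Ro.from_euler('z',a)*Ro.from_matrix(np.diag([1.,-1,-1]))).as_rotvec()
def ax(a): return np.array([np.cos(a),np.sin(a)]),np.array([-np.sin(a),np.cos(a)])
def line(p,z,a,feed): robot.servo_line([*p,z],feed=feed,rotation=rv(a)); return robot.observe()
E
python3 - <<'E'
from h import *
import json
np.set_printoptions(precision=3,suppress=True)
im=cv2.imread('pics/w2.png')[:,:,::-1].copy()
I=viewer.camera_info('wrist')
A=px2w(I,(507,95),0)[:2];B=px2w(I,(162,79.5),0)[:2];print(A,B)
p,d,r=edge(im,I,A+.05*(B-A),B-.08*(B-A),0,half=9); a_f=-np.arctan2(d[0],d[1]); print('fence',p,d,a_f,r)
xf,yf=ax(a_f)
s0=px2w(I,(156,100),0)[:2];print('stop right foot',s0)
C=p+yf*((s0-p)@yf); print('corner',C)
json.dump(dict(C=C.tolist(),a=float(a_f)),open('f.json','w'))
c=np.array([538.,115]);a=.268
x,y=ax(a)
grip(.8)
q=c-58*x+8*y
line(q,150,a,250); s=line(q,27,a,150); f0=s['contact_force'];print(f0,s['tcp_pos'])
cy=(c-C)@yf
print('piece in corner',(c-C)@xf,cy)
tgt=lambda g:C+(-50-g)*xf+(cy+8)*yf   # TCP with gap g to the fence
for dd in (38,34,31): s=line(c-dd*x+8*y,27,a,60);print(dd,s['contact_force']-f0)
p0=s['tcp_pos'][:2]
for k in np.linspace(.1,1,10):
    s=line(p0+k*(tgt(10)-p0),27,a+k*(a_f-a),40); print(round(k,1),s['tcp_pos'],s['contact_force']-f0,s['wrist_torque'][2])
print(s['t']); snap('wrist','w3.png'); snap('top','t3.png')
E
python3 -c "
import cv2
a=cv2.imread('pics/t3.png')[90:300,80:400];cv2.imwrite('pics/t3c.png',cv2.resize(a,None,fx=2.5,fy=2.5,interpolation=2))"
```

```text
[ 644.232 -208.033] [663.716 272.849]
fence [650.342  -1.66 ] [0.047 0.999] -0.047322232 0.22664212963662678
stop right foot [636.961 284.105]
corner [663.815 282.833]
[-0.796  0.61  -0.422] [480.779 107.45   27.773]
piece in corner -117.7347062045004 -173.5967188277684
38 [ 0.659 -0.993  0.234]
34 [ 0.363 -0.149  0.575]
31 [ 1.093 -1.103 -0.7  ]
0.1 [515.618 115.067  27.013] [ 0.459 -0.292 -0.096] 0.019933060798821886
0.2 [524.558 115.668  27.006] [1.356 0.1   0.667] -0.028173957430846094
0.3 [533.548 116.231  27.02 ] [ 1.832 -0.738  0.6  ] 0.003901384656757308
0.4 [542.539 116.806  27.018] [ 0.23  -0.374 -0.935] 0.018200503705919982
0.5 [551.541 117.361  27.015] [ 0.227 -0.424 -0.021] -0.034270975656217284
0.6 [560.543 117.925  27.031] [ 0.431 -0.289  1.489] 0.005102879008174452
0.7 [569.553 118.533  27.04 ] [ 1.543 -1.642  0.349] 0.012303787090115707
0.8 [578.505 119.05   27.009] [ 0.848 -1.135 -0.435] -0.025011541129108604
0.9 [587.49  119.643  27.008] [ 1.002 -0.517  0.461] -0.010431564745785412
1.0 [596.486 120.189  26.99 ] [ 0.24  -0.837 -0.232] 0.028360765244888026
11.2417
```

View pics/w3.png

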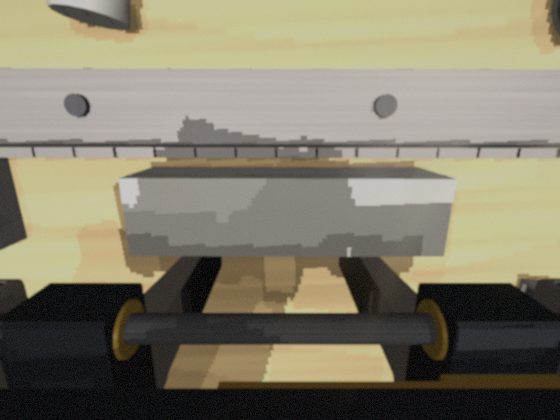

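The piece now lies parallel to the fence at (122–455, 178–255), with a small gap behind it. Both fingers are in contact. Next is the guarded press onto the fence.

```bash
python3 - <<'E'
from h import *
import json
np.set_printoptions(precision=2,suppress=True)
F=json.load(open('f.json'));C=np.array(F['C']);a=F['a'];x,y=ax(a)
p0=robot.observe()['tcp_pos'][:2]; f0=robot.observe()['contact_force']
for k in range(1,20):
    s=line(p0+k*x*1.0,27,a,15); f=(s['contact_force']-f0)[:2]@x
    print(k,(s['tcp_pos'][:2]-C)@x,f,s['wrist_torque'][2])
    if f<-9: break
robot.hold(.3); s=robot.observe(); print(s['t'],s['contact_force']-f0,s['tcp_pos'])
im,I=snap('wrist','w4.png')
E
```

```text
1 -58.86383834803736 0.15522345644310664 -0.021231841329127248
2 -58.09405912570196 -0.617189328278191 0.024607336654043015
3 -56.93472380627605 -0.8418026322044727 -0.008710507199739924
4 -55.76911621880193 -0.21623412196487823 -0.017182126350527707
5 -54.73916685571881 0.11400860517590654 0.062140866279152066
6 -53.770990578947355 -0.8532501512275488 -0.039863803756982105
7 -52.79295690552244 0.18177243163669135 0.025932393530628824
8 -51.7654944959625 0.10626093402281715 0.01471367245687804
9 -50.78376249796574 -0.07597579704370698 -0.049077047175827095
10 -50.068374035483856 -1.5529212583733196 -0.050220021812007964
11 -50.03347829529321 -4.8422408989929755 -0.23044958412371355
12 -50.02915927633287 -6.69335390264848 -0.2042549243652854
13 -50.00430097984164 -10.002326151739721 -0.28386926150510267
14.8917 [-10.71   1.54   7.64] [606.03 119.75  26.62]
```

View pics/w4.png

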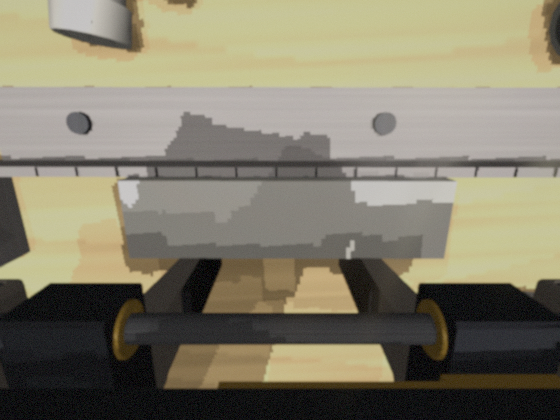

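Contact came at exactly −50 mm, as the sizes predict, and the piece (122–455, 180–257) now touches the fence edge. I'll back off, close the fingers, and push from the right end.

```bash
python3 - <<'E'
from h import *
import json
np.set_printoptions(precision=2,suppress=True)
F=json.load(open('f.json'));C=np.array(F['C']);a=F['a'];x,y=ax(a)
im=cv2.imread('pics/w4.png'); I=viewer.camera_info('wrist')
e=[(px2w(I,(u,182),40)[:2]-C)@y for u in (120,455)]; print('ends y',e)
r=np.mean(e)-80
p=robot.observe()['tcp_pos'][:2]
line(p-30*x,27,a,150); line(p-30*x,110,a,200); grip(0.0)
q=lambda d:C-22*x+(r-18-d)*y
line(q(22),110,a,250); s=line(q(22),28,a,120); f0=s['contact_force']; print(s['t'],f0)
for d in np.arange(20,-80,-8.):   # up to d=-80: short of the stop
    s=line(q(d),28,a,50); f=s['contact_force']-f0; print(d,(s['tcp_pos'][:2]-C)@y,f[:2]@x,f[:2]@y)
    if abs(f[:2]@y)>15: break
print(s['t']); snap('wrist','w5.png')
E
```

```text
ends y [np.float64(-90.91235445379844), np.float64(-248.41479601292068)]
18.525 [ 0.65  0.47 -0.19]
20.0 -287.25079095886537 0.06345267808410944 -0.712531458691211
12.0 -278.7743823443031 -1.3046939464879772 -0.12251188743529343
4.0 -270.970504252231 -0.4296364368557182 -0.3730166993167245
-4.0 -263.073686504903 -0.910599689267362 0.17019768308146166
-12.0 -254.96081921806507 -2.927147304735804 -0.1743560936807576
-20.0 -246.8875954227625 -0.908150653916122 -0.9020110375438684
-28.0 -238.91395084900938 -0.3137728926872902 0.3327767034508247
-36.0 -230.8892020545908 -0.7898703769178979 0.3654173627902769
-44.0 -222.90463086988342 -0.22919719349234696 -0.6959123620243426
-52.0 -214.88946148364406 -1.1133735586254534 -0.25196753784362275
-60.0 -206.88077136333092 -0.8098157742872585 -0.6108957039976903
-68.0 -198.8748001561992 -0.6895722383703892 -1.171631853119834
-76.0 -190.8889146338851 -0.4664962143307244 -0.34550339630709714
22.475
```

View pics/w5.png

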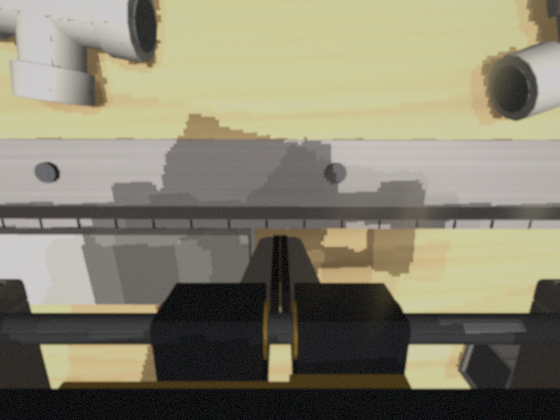

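The piece (right end at column 252, back edge row 230) is still along the fence with the fingers against its end. I'll creep on until it touches the stop.

```bash
python3 - <<'E'
from h import *
import json
np.set_printoptions(precision=2,suppress=True)
F=json.load(open('f.json'));C=np.array(F['C']);a=F['a'];x,y=ax(a)
s=robot.observe(); p=C-22*x+(-190.9)*y; f0=s['contact_force']
for k in range(1,30):
    s=line(p+k*y,28,a,15); f=(s['contact_force']-f0)[:2]
    if k>8: print(k,(s['tcp_pos'][:2]-C)@y,f@x,f@y)
    if f@y<-8: break
robot.hold(.3)
b=s['tcp_pos'][:2]
line(b-25*y,28,a,100); line(b-25*y,110,a,200); line(C-130*x-150*y,260,a,300)
print(robot.observe()['t'])
im,I=snap('wrist','w6.png')
print([w2p(I,[*(C+u*x+v*y),z]).round(0).tolist() for u,v,z in [(0,0,40),(-40,0,40),(0,-160,40),(-40,-160,40)]])
E
```

```text
9 -181.73232623792083 -0.4154014056116696 0.31632542565715394
10 -180.74933269339954 0.08124325732851086 0.0690940671888835
11 -179.78691757321482 -1.4275703476644843 -1.1072668871325926
12 -178.89147119478565 -1.1520255019644183 -1.060867849091689
13 -178.76249115817632 -0.33446446700934324 -3.4414475022655258
14 -178.649876371187 -0.43840744999678105 -5.881281190018553
15 -178.61218671849582 -0.31650768914906785 -7.729643935650065
16 -178.62853611227632 0.29759014515614324 -8.766852251268881
28.625
[[149.0, 74.0], [153.0, 111.0], [288.0, 74.0], [287.0, 111.0]]
```

View pics/w6.png

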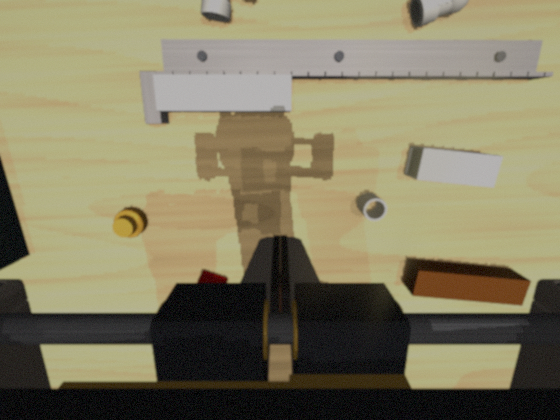

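The piece sits at (155–291, 73–111), against both the fence and the stop. Its edges match the predicted home outline (rows 74 and 111), and the contact position, −178.6, is what the sizes require. The bystanders haven't moved, so I'm handing in.

```bash
python3 -c "
from h import *
print(robot.job_done())"
```

```text
the job is handed in; nothing more can be done
None
```

I pushed the long trunking flush against the fence, slid it left to the stop block, and handed the job in with the arm clear. The last picture and the contact readings put it home with the nearby pieces unmoved, but the hand-in returned no verdict.

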